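# Tip the rusks out of the flap caddy onto the plate

### The arm

A 6-joint arm with a two-finger parallel gripper is mounted at the origin on the work surface. World frame = base frame: x ahead of the robot, y to its left, z up, the work surface at z = 0. Lengths are in m, angles in rad, forces in N, time in s.
With the tool pointing down it reaches from about 0.325 to 0.775 m from the base axis. Payload 9.3 kg.
Tool frame: the origin (TCP) lies at the very end of the fingers, on their centre line; the grasp point (between the pads) lies robot.hold_point_z behind it (robot.hold_point_z is the distance from the TCP to the grasp point, in m); z points along the fingers, y is the line along which they close (so a half turn about z gives the same grasp; the last joint's range is limited). The gripper opens to 85 mm and grips with 20 to 120 N. Pads are 22 mm wide; open, the fingers measure 114 mm over their backs; the gripper's body (76 mm by 85 mm) begins 54 mm behind the grasp point. The pads swing forward as they close: fully open they stand 13 mm farther back than shut.
Start: joints at [-1.337, 0.259, 0.021, 1.334, 0, 1.418], TCP at [0.207, -0.509, 0.231] pointing down, gripper open.
Joint ranges: [-3.04, 3.04], [-0.91, 1.82], [-1.04, 1.36], [-1.92, 1.95], [-1.52, 1.45], [-3.14, 3.14]. Speed limits (rad/s): [2.22, 2.22, 2.79, 3.14, 3.14, 3.14].

### API

Orientations are given as a unit quaternion [x, y, z, w].
In Python, from rig import robot, cams gives the robot as it stands. The module is installed in compiled form; this text tells all that it offers.
- The arm moves only by the shell command python3 -m crank 'ROWS' [FORCE]. ROWS is JSON, a list of rows, each an object with "rot": the turn, a rotation vector about the world's x, y, z in degrees, a list of three; "xyz": the shift along the world's x, y, z in m, a list of three; "hand": the finger opening in m, from 0 to 0.0854. A call has exactly 5 rows; each row shifts and turns the commanded pose from where the row before left it; what a row does not reach is not made up. A row lasts 1/12 s, in which the tool goes at most 41.7 mm and 7.16 degrees, less where a joint would pass 70% of its speed; a pose out of reach is approached as far as the arm can. A call is refused whole if a number of a shift passes 0.0417 or a number of a turn 7.16, either way. A call with a gripper value outside its range is refused whole. The fingers move at their own pace and stop on an object; FORCE is the grip in N (left out, the last holds). Time passes only in rows, so rows that do not move let the fingers close, or fill a call up. It gives the time, the measured TCP pose, the force, the opening and the grip force at its end, in the units of the state.
- robot.sense(): the state, without advancing time (a new reading comes with each control period).
- cams.grab_frame(name): name is "scene" or "top" or "wrist"; returns the picture (384x512x3 uint8, red, green, blue); there is no depth.
- cams.camera_model(name): a dict with "camera_matrix" (3x3 intrinsics, pixels), "extrinsics" (4x4, takes a point from world to camera coordinates); the wrist camera has in their place "hand_eye" (4x4, takes a point from camera to tool coordinates, whose origin is the TCP and whose axes are the flange's). Camera axes: x right, y down, z forward; pixel columns grow to the right and rows downward; lengths in m; the calibration is good to about 2 mm. A picture is of the moment at which its call begins: read the wrist's pose just before it. camera_model takes no time and is no camera call.
- robot.job_done(): hands the job in; it is judged then, once.
The state is a dict: "time": time; "q": joint angles; "dq": joint speeds; "joint_efforts": joint torques, N m; "position": TCP position; "eef_rot": TCP orientation; "force": force on the tool from outside, world axes, zero at the start; "torque": the same for the moment, N m; "gripper_width": opening from 0.0 (shut) to 1.0 (fully open); "finger_force": force on a finger pad.
Only numpy, scipy, OpenCV 4.12 (cv2) and the standard library are available. Lean on these libraries where they do the work, as an engineer would, in place of code of your own. Each camera call takes 0.05 s, during which the arm holds its last target. There are 200 camera calls.

### The job

Serve the rusks for tea: pick up the steel caddy, hold its lip low over the ceramic plate and tip it forward just far enough that its front flap swings open and all three rusks slide out onto the plate, without up-ending it. Then stand the empty caddy upright on the wooden shelf again, clear of the plate, with its flap hanging shut, and let go. Leave the plate and the other things on the shelf where they stand.

Things in the scene. Friction and masses are not known exactly. Their poses are not given: they have to be found in the camera images.
- caddy: Loose steel rusk caddy: oblong box 150 long (its x), 70 wide (its y; 76 over the handle uprights), 80 high to its clear top, walls and floor 3 thick, 0.3 to 0.5 kg plus three 16 g rusks. Origin: centre of its underside, z up. Its front, with the flap, faces its own -x, within 0.9 rad of the robot's -x. To pour, turn it about its y, front down, from any side of the plate.
- caddy_grip (a point): Middle of the caddy's handle, 118 above its underside; axes as the caddy's. A flat-sided wooden bar 18 thick (x), 70 long (y), 26 tall (105 to 131 above the underside) over the caddy's middle, between flat steel uprights at the sides, 25 free below it. Grip it across its 18 mm, the fingers closing along the caddy's x.
- caddy_lip (a point): Middle of the caddy's front lower edge, over which the rusks slide: 75 in front (-x) of its origin, 2 above the underside. The rusks start to slide when the floor is tipped 26 to 36 degrees from level (friction varies); 40 to 50 degrees empties it; more than 65 counts as up-ending. A rusk may stop leaning on the lip: draw the caddy back to lay it down.
- flap (a joint): Front flap, rad: 0 shut, up to 1.6. A steel panel 69 wide, 76 long, 30 g, hinged along the top front edge (64 in front of the caddy's middle, 80 above the underside). The front leans back 8 degrees, so the flap hangs shut by its weight on the upright caddy, swings out freely as it is tipped forward, and is pushed aside by the rusks.
- flap_edge (a point): Middle of the flap's free lower edge; shut, it lies just in front of the lip.
- rusk1: Loose hard rusk (toast slice) 72 x 18 x 46 (its x, y, z); origin at its middle. Starts standing on edge in the caddy, long side along the caddy's x, at y = -20 in the caddy, its middle about 25 in front of the caddy's.
- rusk2: Like rusk1; the middle one of the three, at y = 0 in the caddy.
- rusk3: Like rusk1; at y = +20 in the caddy.
- plate: Loose white ceramic plate, 250 across, rim 22 high, flat inner floor about 155 across and 6 above the shelf, 0.65 kg. Origin: centre of its underside. It stands on the other side of the robot's centre line from the caddy.
- jar: White plastic jar with lid, 84 across, 130 high, a bystander; origin under its centre.
- tumbler: Glass tumbler, 76 across, 115 high, a bystander; origin under its centre.
- kettle_lid: Domed aluminium kettle lid with a knob, 116 across, 46 high, a bystander; origin under its centre.
- puri_press: Steel puri press of two 160 mm discs with its lever folded over the top, 280 long, 71 high, 1.5 kg, a bystander; origin under the discs' centre.
Not all that is in view belongs to the job. Leave any orange or yellow look-alike of the caddy alone.

How it is judged:
On the way:
1. the caddy is tipped over the plate and its flap has swung open (angle between caddy's own z axis and vertical above 0.35 rad and value of joint flap above 0.2 rad and horizontal distance between caddy_lip and plate below 0.125 m), for 0.1 s.
At the end, for the whole second after the job is handed in: All three rusks lie at rest on the plate (their middles within 120 mm of the plate's centre, below 70 mm); the caddy stands released and still, upright within 6 degrees, on the shelf itself beside the plate, its flap shut within 0.15 rad (horizontal distance between each of rusk1, rusk2, rusk3 and plate below 0.12 m and height (world z) of each of rusk1, rusk2, rusk3 below 0.07 m and linear speed of each of rusk1, rusk2, rusk3, caddy below 0.03 m/s and angle between caddy's own z axis and vertical below 0.1 rad and height (world z) of caddy below 0.006 m and horizontal distance between caddy and plate above 0.155 m and value of joint flap below 0.15 rad); the robot touches nothing.
It fails at once if the caddy is up-ended (tipped more than 65 degrees) (angle between caddy's own z axis and vertical above 1.134 rad).
It fails at once if a rusk leaves the caddy more than 140 mm above the shelf ((x of rusk1 in the frame of caddy below -0.085 m and height (world z) of rusk1 above 0.14 m) or (x of rusk2 in the frame of caddy below -0.085 m and height (world z) of rusk2 above 0.14 m) or (x of rusk3 in the frame of caddy below -0.085 m and height (world z) of rusk3 above 0.14 m)).
It fails at once if the plate is pushed more than 40 mm (distance of plate from where it was at the start of the episode above 0.04 m).
It fails at once if a bystander is moved more than 30 mm (distance of any of jar, tumbler, kettle_lid, puri_press from where it was at the start of the episode above 0.03 m).
It also fails if it takes over 64 s, if anything falls off the work surface, if the arm or the gripper's body presses on something with over 40 N, if the wrist force passes 120 N, or if a joint passes its speed limit or range.

## Working session

There is one attempt and no reset: what is moved stays moved. The work goes in short steps, Python scripts to look and compute and a shell command to move; the robot and the scene stay as the last step left them, time stands still between calls to the robot, and variables do not carry over. Pictures are saved under pics/ and viewed, at most 10 in all, crops included, and the job is handed in when it is done.

```bash
mkdir -p pics; python3 - <<'E'
from rig import robot,cams
import cv2,numpy as np
for n in("scene","top"):
    im=cams.grab_frame(n); cv2.imwrite(f"pics/{n}0.png",im[:,:,::-1])
    m=cams.camera_model(n); print(n,np.round(m["camera_matrix"],1).tolist(),np.round(m["extrinsics"],3).tolist())
print(np.round(cams.camera_model("wrist")["hand_eye"],3).tolist(),robot.hold_point_z)
print(robot.sense())
E
```

```text
scene [[430.2, 0.0, 251.4], [0.0, 430.2, 189.0], [0.0, 0.0, 1.0]] [[0.751, 0.66, -0.008, -0.392], [0.563, -0.646, -0.516, -0.293], [-0.345, 0.383, -0.857, 1.508], [0.0, 0.0, 0.0, 1.0]]
top [[386.8, 0.0, 255.3], [0.0, 386.8, 196.8], [0.0, 0.0, 1.0]] [[-0.028, -1.0, -0.007, -0.055], [-0.997, 0.028, -0.069, 0.552], [0.069, 0.005, -0.998, 1.19], [0.0, 0.0, 0.0, 1.0]]
[[0.0, -0.946, -0.324, 0.083], [1.0, 0.0, 0.0, 0.0], [-0.0, -0.324, 0.946, -0.144], [0.0, 0.0, 0.0, 1.0]] 0.0187
{'time': 0.1, 'q': array([-1.33659933e+00,  2.59107570e-01,  2.08188455e-02,  1.33369686e+00,
       -5.09399206e-05,  1.41820569e+00]), 'dq': array([-0.00081936, -0.00224544,  0.00141444, -0.00041197,  0.00123686,
       -0.00030719]), 'joint_efforts': array([ 6.03560635e-03, -5.56690586e+01,  3.45074272e+01,  1.14035147e-02,
       -1.49026541e-04,  1.15744832e-06]), 'position': array([ 0.20739282, -0.50911493,  0.23073461]), 'eef_rot': array([ 9.81357452e-01,  1.92190522e-01, -4.97048729e-05, -5.93097441e-04]), 'force': array([-0.14705322, -0.20167385,  0.0833761 ]), 'torque': array([ 0.05997845, -0.0375027 ,  0.01519132]), 'finger_force': 0.0, 'gripper_width': 1.0000896445581264}
```

View pics/top0.png

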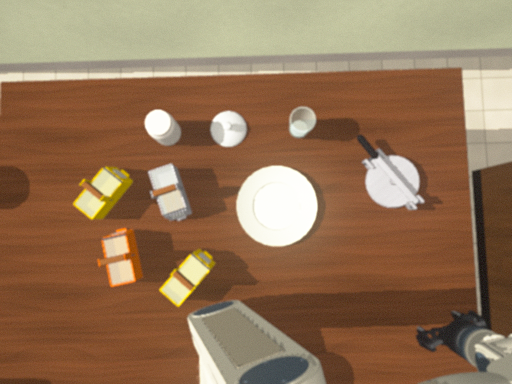

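View pics/scene0.png

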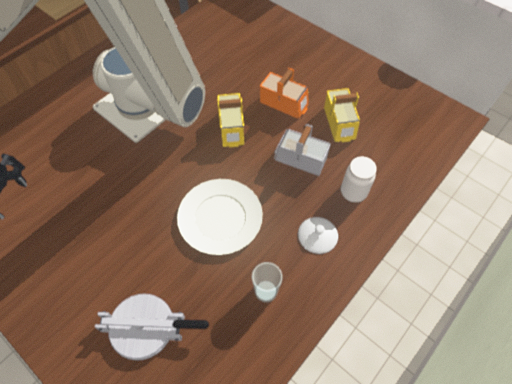

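The top view shows the steel caddy near px (170,192), the plate centred near (277,206), jar (162,127), lid (229,129), tumbler (302,122) and press (392,182). The orange and yellow boxes are the look-alikes. Next I zoom in on the caddy.

```bash
cat > h.py <<'E'
from rig import robot,cams
import cv2,numpy as np
from scipy.spatial.transform import Rotation as R
def cam(n,st=None):
    m=cams.camera_model(n);K=np.array(m["camera_matrix"])
    if n=="wrist":
        T=np.eye(4);T[:3,:3]=R.from_quat(st["eef_rot"]).as_matrix();T[:3,3]=st["position"]
        return K,np.linalg.inv(T@np.array(m["hand_eye"]))
    return K,np.array(m["extrinsics"])
def ray(n,u,v,z,st=None):
    K,E=cam(n,st);d=E[:3,:3].T@np.linalg.solve(K,[u,v,1.]);c=-E[:3,:3].T@E[:3,3]
    return c+d*(z-c[2])/d[2]
def state():
    s=robot.sense();print("t",round(s["time"],2),np.round(s["position"],4),R.from_quat(s["eef_rot"]).as_matrix().round(3).tolist(),"F",np.round(s["force"],1),"w",round(s["gripper_width"],3),"ff",round(float(s["finger_force"]),1),"q",np.round(s["q"],2));return s
E
python3 - <<'E'
from h import *
im=cv2.imread("pics/top0.png");sc=cv2.imread("pics/scene0.png")
a=cv2.resize(im[150:235,135:215],None,fx=5,fy=5,interpolation=cv2.INTER_CUBIC)
b=cv2.resize(sc[115:185,265:345],None,fx=5,fy=5,interpolation=cv2.INTER_CUBIC)
o=np.zeros((425,800,3),np.uint8);o[:,:400]=a;o[:350,400:]=b;cv2.imwrite("pics/crop1.png",o)
hsv=cv2.cvtColor(im,cv2.COLOR_BGR2HSV);m=((hsv[...,1]<60)&(hsv[...,2]>150)).astype(np.uint8)
cs=cv2.findContours(m,cv2.RETR_EXTERNAL,cv2.CHAIN_APPROX_NONE)[0]
for c in cs:
    if 150<cv2.contourArea(c)<8000:
        (u,v),r=cv2.minEnclosingCircle(c);print(np.round([u,v,r,cv2.contourArea(c)]),ray("top",u,v,.02).round(3))
E
```

```text
[306. 374.  19. 290.] [ 0.009 -0.207  0.02 ]
[498. 358.  28. 800.] [ 0.04 -0.79  0.02]
[ 246.  340.   63. 5321.] [ 0.113 -0.031  0.02 ]
[ 276.  206.   41. 5018.] [ 0.521 -0.135  0.02 ]
[ 167.  191.   28. 1031.] [0.576 0.206 0.02 ]
[ 392.  182.   37. 2382.] [ 0.586 -0.5    0.02 ]
[228. 129.  18. 959.] [0.769 0.01  0.02 ]
[161. 127.  19. 754.] [0.78  0.221 0.02 ]
[301. 122.  16. 588.] [ 0.784 -0.221  0.02 ]
```

View pics/crop1.png

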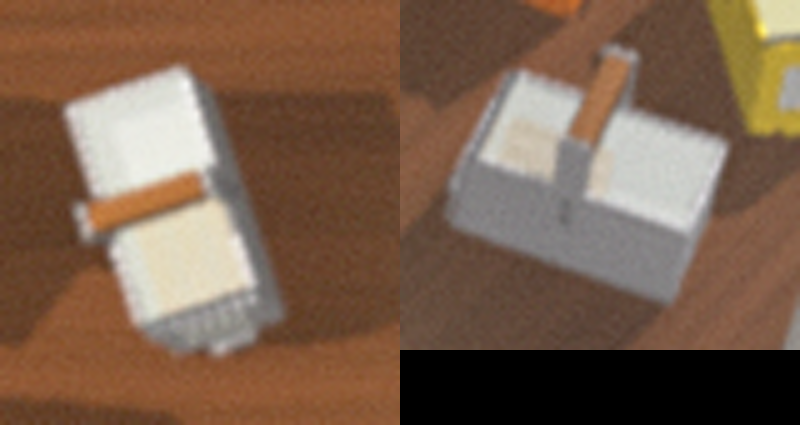

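The crop shows the handle running from about px (151,193) to (177,186). The top corners are rear (148,171) and (172,164), front (165,214) and (186,208), and the flap end points to image-down (-x), as specified.

```bash
python3 - <<'E'
from h import *
P=[ray("top",135+u/5,150+v/5,.08) for u,v in[(67,105),(185,68),(150,320),(255,290)]]
for p in P: print(p.round(4))
b,f=(P[0]+P[1])/2,(P[2]+P[3])/2
d=b-f; print("len",np.linalg.norm(d),"w",np.linalg.norm(P[0]-P[1]),"yaw",np.degrees(np.arctan2(d[1],d[0])))
H=[ray("top",135+u/5,150+v/5,.129) for u,v in[(82,220),(208,187)]]
print(H,"mid",(H[0]+H[1])/2,"yaw",np.degrees(np.arctan2(*(H[0]-H[1])[[1,0]]))-90,np.linalg.norm(H[0]-H[1]))
print((P[0]+P[1]+P[2]+P[3])/4)
s=state();print(np.degrees(np.arctan2(*R.from_quat(s["eef_rot"]).as_matrix()[[1,0],1])))
E
```

```text
[0.6325 0.2464 0.08  ]
[0.6528 0.1756 0.08  ]
[0.5029 0.1983 0.08  ]
[0.5189 0.1358 0.08  ]
len 0.13892334511666404 w 0.07365654783489078 yaw 18.444701723521288
[array([0.55929929, 0.22462398, 0.129     ]), array([0.57610842, 0.15257878, 0.129     ])] mid [0.56770385 0.18860138 0.129     ] yaw 13.132958953044891 0.07398011155883644
[0.57676355 0.18900999 0.08      ]
t 0.1 [ 0.2074 -0.5091  0.2307] [[0.926, 0.377, -0.0], [0.377, -0.926, 0.001], [0.0, -0.001, -1.0]] F [-0.1 -0.2  0.1] w 1.0 ff 0.0 q [-1.34  0.26  0.02  1.33 -0.    1.42]
-67.83869510093292
```

```bash
for i in 1 2 3 4; do python3 -m crank '[{"rot":[0,0,4.2],"xyz":[0.0181,0.0349,0],"hand":0.085},{"rot":[0,0,4.2],"xyz":[0.0181,0.0349,0],"hand":0.085},{"rot":[0,0,4.2],"xyz":[0.0181,0.0349,0],"hand":0.085},{"rot":[0,0,4.2],"xyz":[0.0181,0.0349,0],"hand":0.085},{"rot":[0,0,4.2],"xyz":[0.0181,0.0349,0],"hand":0.085}]' 60; done; python3 -m crank '[{"rot":[0,0,0],"xyz":[0,0,0],"hand":0.085},{"rot":[0,0,0],"xyz":[0,0,0],"hand":0.085},{"rot":[0,0,0],"xyz":[0,0,0],"hand":0.085},{"rot":[0,0,0],"xyz":[0,0,0],"hand":0.085},{"rot":[0,0,0],"xyz":[0,0,0],"hand":0.085}]'
python3 - <<'E'
from h import *
s=state();print(np.degrees(np.arctan2(*R.from_quat(s["eef_rot"]).as_matrix()[[1,0],1])))
cv2.imwrite("pics/w1.png",cams.grab_frame("wrist")[:,:,::-1])
K,E=cam("wrist",s)
for p in[(.57,.188,.131)]:
    c=K@(E[:3,:3]@np.array(p)+E[:3,3]);print(c[:2]/c[2])
E
```

```text
time: 0.52
position: [0.2982, -0.3331, 0.231]
eef_rot: [0.929, 0.369, -0.0, -0.0]
force: [0.5, -0.6, 0.2]
gripper_width: 0.994
finger_force: 0.0
time: 0.93
position: [0.3888, -0.1585, 0.2313]
eef_rot: [0.846, 0.533, 0.0, 0.0]
force: [0.9, -1.5, 1.0]
gripper_width: 0.995
finger_force: 0.0
time: 1.35
position: [0.4793, 0.0162, 0.2312]
eef_rot: [0.735, 0.678, -0.0, -0.0]
force: [0.6, -1.2, -0.2]
gripper_width: 0.995
finger_force: 0.0
time: 1.77
position: [0.5698, 0.1907, 0.2309]
eef_rot: [0.599, 0.801, -0.0, -0.0]
force: [0.6, 0.5, 0.8]
gripper_width: 0.997
finger_force: 0.0
time: 2.18
position: [0.5691, 0.1875, 0.2317]
eef_rot: [0.601, 0.799, 0.0, 0.0]
force: [-0.5, -0.5, 0.1]
gripper_width: 0.995
finger_force: 0.0
t 2.18 [0.5691 0.1875 0.2317] [[-0.277, 0.961, 0.0], [0.961, 0.277, -0.0], [-0.0, 0.0, -1.0]] F [-0.5 -0.5  0.1] w 0.995 ff 0.0 q [ 0.18  0.34  0.14  1.37 -0.    1.47]
16.056692850021843
[250.35073551 190.27422451]
```

View pics/w1.png

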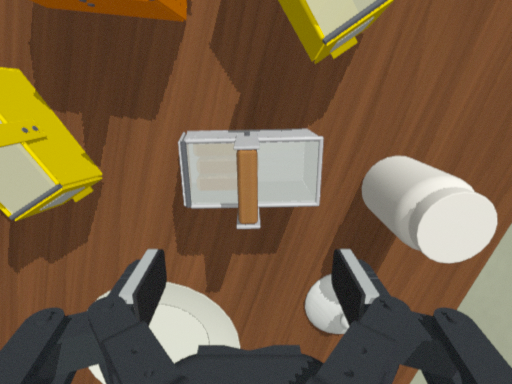

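The wrist view shows the handle bar centred near (248,184), against the predicted (250,190), and vertical in the image, so it is aligned within about 3 mm. Next I descend, grip and lift slightly.

```bash
python3 -m crank '[{"rot":[0,0,0],"xyz":[0,0.001,-0.033],"hand":0.085},{"rot":[0,0,0],"xyz":[0,0.001,-0.033],"hand":0.085},{"rot":[0,0,0],"xyz":[0,0.001,-0.033],"hand":0.085},{"rot":[0,0,0],"xyz":[0,0,-0.023],"hand":0.085},{"rot":[0,0,0],"xyz":[0,0,-0.010],"hand":0.085}]'
python3 -m crank '[{"rot":[0,0,0],"xyz":[0,0,0],"hand":0.07},{"rot":[0,0,0],"xyz":[0,0,0],"hand":0.055},{"rot":[0,0,0],"xyz":[0,0,0],"hand":0.04},{"rot":[0,0,0],"xyz":[0,0,0],"hand":0.03},{"rot":[0,0,0],"xyz":[0,0,0],"hand":0.02}]' 80
for i in 1 2; do python3 -m crank '[{"rot":[0,0,0],"xyz":[0,0,0],"hand":0.005},{"rot":[0,0,0],"xyz":[0,0,0],"hand":0.005},{"rot":[0,0,0],"xyz":[0,0,0],"hand":0.005},{"rot":[0,0,0],"xyz":[0,0,0],"hand":0.005},{"rot":[0,0,0],"xyz":[0,0,0],"hand":0.005}]' 80; done
```

```text
time: 2.65
position: [0.5678, 0.1905, 0.0964]
eef_rot: [0.601, 0.799, -0.002, -0.001]
force: [-0.0, 0.4, 0.5]
gripper_width: 0.993
finger_force: 0.0
time: 3.07
position: [0.5702, 0.1917, 0.1007]
eef_rot: [0.601, 0.799, 0.001, 0.001]
force: [-1.1, -0.1, -0.4]
gripper_width: 0.293
finger_force: 0.3
time: 3.48
position: [0.5697, 0.1917, 0.1006]
eef_rot: [0.601, 0.8, 0.001, 0.001]
force: [-2.6, -0.4, 6.0]
gripper_width: 0.198
finger_force: 78.7
time: 3.9
position: [0.5697, 0.1917, 0.1006]
eef_rot: [0.601, 0.8, 0.001, 0.001]
force: [-2.8, -1.1, 6.2]
gripper_width: 0.201
finger_force: 78.7
```

```bash
python3 -m crank '[{"rot":[0,0,0],"xyz":[0,0,0.005],"hand":0.005},{"rot":[0,0,0],"xyz":[0,0,0.015],"hand":0.005},{"rot":[0,0,0],"xyz":[0,0,0.02],"hand":0.005},{"rot":[0,0,0],"xyz":[0,0,0.015],"hand":0.005},{"rot":[0,0,0],"xyz":[0,0,0],"hand":0.005}]'
for i in 1 2 3; do python3 -m crank '[{"rot":[0,0,-2.07],"xyz":[0.0045,-0.0239,0],"hand":0.005},{"rot":[0,0,-2.07],"xyz":[0.0045,-0.0239,0],"hand":0.005},{"rot":[0,0,-2.07],"xyz":[0.0045,-0.0239,0],"hand":0.005},{"rot":[0,0,-2.07],"xyz":[0.0045,-0.0239,0],"hand":0.005},{"rot":[0,0,-2.07],"xyz":[0.0045,-0.0239,0],"hand":0.005}]'; done
python3 -m crank '[{"rot":[0,0,0],"xyz":[0,0,0],"hand":0.005},{"rot":[0,0,0],"xyz":[0,0,0],"hand":0.005},{"rot":[0,0,0],"xyz":[0,0,0],"hand":0.005},{"rot":[0,0,0],"xyz":[0,0,0],"hand":0.005},{"rot":[0,0,0],"xyz":[0,0,0],"hand":0.005}]'
python3 - <<'E'
from h import *
state()
cv2.imwrite("pics/t2.png",np.hstack([cams.grab_frame(n)[60:320,120:420,::-1] for n in("top","scene")]))
e=np.array([np.cos(np.radians(15)),-np.sin(np.radians(15))])
f=lambda t:np.array([*(e*(.075*np.cos(t)-.0986*np.sin(t))),.075*np.sin(t)+.0986*np.cos(t)])
for a in range(0,55,5): print(a,(f(np.radians(a+5))-f(np.radians(a))).round(4))
E
```

```text
time: 4.32
position: [0.5706, 0.1919, 0.1572]
eef_rot: [0.601, 0.8, 0.002, 0.001]
force: [0.8, -0.6, -4.9]
gripper_width: 0.195
finger_force: 78.6
time: 4.73
position: [0.5915, 0.0711, 0.153]
eef_rot: [0.671, 0.742, -0.001, -0.001]
force: [0.9, -0.4, -6.2]
gripper_width: 0.196
finger_force: 78.6
time: 5.15
position: [0.614, -0.0485, 0.1529]
eef_rot: [0.735, 0.678, -0.001, -0.001]
force: [0.0, -0.1, -5.8]
gripper_width: 0.198
finger_force: 78.6
time: 5.57
position: [0.6366, -0.1679, 0.1528]
eef_rot: [0.793, 0.609, -0.001, -0.001]
force: [0.1, 0.1, -6.6]
gripper_width: 0.196
finger_force: 78.6
time: 5.98
position: [0.6368, -0.1659, 0.1541]
eef_rot: [0.792, 0.61, -0.0, -0.0]
force: [0.0, 0.5, -4.9]
gripper_width: 0.196
finger_force: 78.8
t 5.98 [ 0.6368 -0.1659  0.1541] [[0.256, 0.967, -0.0], [0.967, -0.256, 0.0], [0.0, -0.0, -1.0]] F [ 0.   0.5 -4.9] w 0.196 ff 78.8 q [-0.38  0.47  0.15  1.25  0.    1.45]
0 [-0.0086  0.0023  0.0062]
5 [-0.0091  0.0024  0.0054]
10 [-0.0095  0.0025  0.0045]
15 [-0.0098  0.0026  0.0037]
20 [-0.0101  0.0027  0.0028]
25 [-0.0103  0.0028  0.0018]
30 [-0.0104  0.0028  0.0009]
35 [-0.0104  0.0028 -0.    ]
40 [-0.0104  0.0028 -0.001 ]
45 [-0.0103  0.0028 -0.0019]
50 [-0.0101  0.0027 -0.0028]
```

View pics/t2.png

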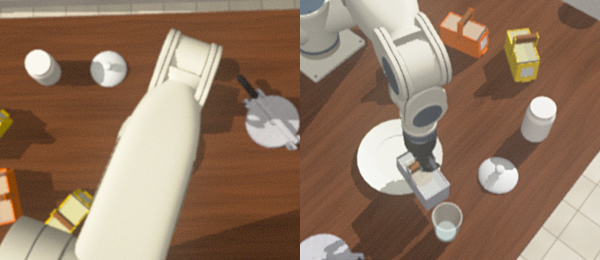

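The scene view shows the caddy upright in the grip, its front over the far side of the plate and clear of the tumbler. Now I tip it about its lip.

```bash
python3 -m crank '[{"rot":[-1.29,-4.83,0],"xyz":[-0.0086,0.0023,0.0045],"hand":0.005},{"rot":[-1.29,-4.83,0],"xyz":[-0.0091,0.0024,0.0038],"hand":0.005},{"rot":[-1.29,-4.83,0],"xyz":[-0.0095,0.0025,0.003],"hand":0.005},{"rot":[-1.29,-4.83,0],"xyz":[-0.0098,0.0026,0.002],"hand":0.005},{"rot":[-1.29,-4.83,0],"xyz":[-0.0101,0.0027,0.0012],"hand":0.005}]' 100
python3 -m crank '[{"rot":[-0.65,-2.42,0],"xyz":[-0.0051,0.0014,0.001],"hand":0.005},{"rot":[-0.65,-2.42,0],"xyz":[-0.0052,0.0014,0.0008],"hand":0.005},{"rot":[-0.65,-2.42,0],"xyz":[-0.0052,0.0014,0.0005],"hand":0.005},{"rot":[-0.65,-2.42,0],"xyz":[-0.0052,0.0014,0.0003],"hand":0.005},{"rot":[0,0,0],"xyz":[0,0,0],"hand":0.005}]'
python3 -m crank '[{"rot":[-0.65,-2.42,0],"xyz":[-0.0052,0.0014,0],"hand":0.005},{"rot":[-0.65,-2.42,0],"xyz":[-0.0052,0.0014,0],"hand":0.005},{"rot":[-0.65,-2.42,0],"xyz":[-0.0052,0.0014,-0.0005],"hand":0.005},{"rot":[-0.65,-2.42,0],"xyz":[-0.0052,0.0014,-0.0005],"hand":0.005},{"rot":[0,0,0],"xyz":[0,0,0],"hand":0.005}]'
python3 -m crank '[{"rot":[0,0,0],"xyz":[0,0,0],"hand":0.005},{"rot":[0,0,0],"xyz":[0,0,0],"hand":0.005},{"rot":[0,0,0],"xyz":[0,0,0],"hand":0.005},{"rot":[0,0,0],"xyz":[0,0,0],"hand":0.005},{"rot":[0,0,0],"xyz":[0,0,0],"hand":0.005}]'
python3 - <<'E'
from h import *
s=state()
print("tilt",np.degrees(np.arccos(-R.from_quat(s["eef_rot"]).as_matrix()[2,2])))
w=cv2.resize(cams.grab_frame("wrist"),(400,300));sc=cv2.resize(cams.grab_frame("scene")[100:280,160:400],(400,300))
cv2.imwrite("pics/p3.png",np.hstack([w,sc])[:,:,::-1])
E
```

```text
time: 6.5
position: [0.5891, -0.1535, 0.1696]
eef_rot: [0.773, 0.595, 0.133, 0.174]
force: [0.6, -0.2, -5.9]
gripper_width: 0.193
finger_force: 99.1
time: 6.92
position: [0.5661, -0.1469, 0.17]
eef_rot: [0.756, 0.582, 0.183, 0.238]
force: [-2.1, 0.9, -7.3]
gripper_width: 0.188
finger_force: 99.3
time: 7.33
position: [0.5462, -0.1419, 0.1684]
eef_rot: [0.733, 0.563, 0.232, 0.303]
force: [-1.9, 1.5, -7.0]
gripper_width: 0.198
finger_force: 99.4
time: 7.75
position: [0.5489, -0.1434, 0.1706]
eef_rot: [0.732, 0.563, 0.233, 0.304]
force: [0.4, -0.4, -5.0]
gripper_width: 0.193
finger_force: 99.5
t 7.75 [ 0.5489 -0.1434  0.1706] [[0.257, 0.683, 0.683], [0.966, -0.181, -0.183], [-0.001, 0.708, -0.707]] F [ 0.4 -0.4 -5. ] w 0.193 ff 99.5 q [-0.49 -0.04 -0.83  0.01  0.16  1.41]
tilt 45.03206681241619
```

View pics/p3.png

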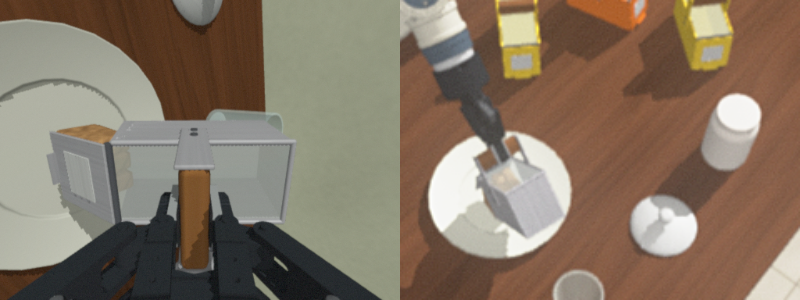

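The three rusks have slid out under the open flap but still lean on the lip, with their rear ends visible at about (118,180) in the wrist half. I draw the caddy back.

```bash
for i in 1 2; do python3 -m crank '[{"rot":[0,0,0],"xyz":[0.0045,-0.0012,0],"hand":0.005},{"rot":[0,0,0],"xyz":[0.0045,-0.0012,0],"hand":0.005},{"rot":[0,0,0],"xyz":[0.0045,-0.0012,0],"hand":0.005},{"rot":[0,0,0],"xyz":[0.0045,-0.0012,0],"hand":0.005},{"rot":[0,0,0],"xyz":[0.0045,-0.0012,0],"hand":0.005}]'; done
python3 -m crank '[{"rot":[0,0,0],"xyz":[0,0,0],"hand":0.005},{"rot":[0,0,0],"xyz":[0,0,0],"hand":0.005},{"rot":[0,0,0],"xyz":[0,0,0],"hand":0.005},{"rot":[0,0,0],"xyz":[0,0,0],"hand":0.005},{"rot":[0,0,0],"xyz":[0,0,0],"hand":0.005}]'
python3 - <<'E'
from h import *
s=state()
w=cv2.resize(cams.grab_frame("wrist"),(400,300));sc=cv2.resize(cams.grab_frame("scene")[120:300,160:400],(400,300))
cv2.imwrite("pics/p4.png",np.hstack([w,sc])[:,:,::-1])
E
```

```text
time: 8.27
position: [0.5715, -0.1494, 0.1704]
eef_rot: [0.732, 0.563, 0.233, 0.304]
force: [0.5, 0.2, -5.0]
gripper_width: 0.195
finger_force: 99.6
time: 8.68
position: [0.5938, -0.1553, 0.1704]
eef_rot: [0.732, 0.563, 0.233, 0.304]
force: [-0.3, 0.9, -4.8]
gripper_width: 0.195
finger_force: 99.6
time: 9.1
position: [0.5932, -0.1551, 0.1704]
eef_rot: [0.732, 0.563, 0.233, 0.304]
force: [1.1, 0.0, -4.9]
gripper_width: 0.195
finger_force: 99.5
t 9.1 [ 0.5932 -0.1551  0.1704] [[0.257, 0.683, 0.684], [0.966, -0.181, -0.183], [-0.001, 0.708, -0.707]] F [ 1.1  0.  -4.9] w 0.195 ff 99.5 q [-0.46  0.04 -0.75  0.01  0.14  1.43]
```

View pics/p4.png

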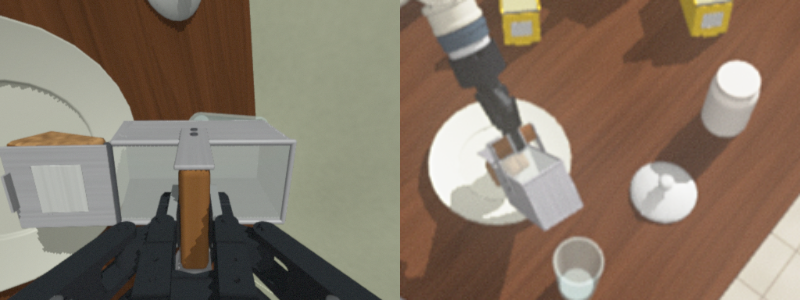

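The inside of the caddy looks empty, and the flap now rests on the rusks. I continue back while rising to clear the tumbler.

```bash
python3 -m crank '[{"rot":[0,0,0],"xyz":[0.006,-0.0016,0.003],"hand":0.005},{"rot":[0,0,0],"xyz":[0.006,-0.0016,0.003],"hand":0.005},{"rot":[0,0,0],"xyz":[0.006,-0.0016,0.004],"hand":0.005},{"rot":[0,0,0],"xyz":[0.006,-0.0016,0.005],"hand":0.005},{"rot":[0,0,0],"xyz":[0.006,-0.0016,0.005],"hand":0.005}]'
python3 -m crank '[{"rot":[0,0,0],"xyz":[0,0,0.01],"hand":0.005},{"rot":[0,0,0],"xyz":[0,0,0.015],"hand":0.005},{"rot":[0,0,0],"xyz":[0,0,0.015],"hand":0.005},{"rot":[0,0,0],"xyz":[0,0,0.01],"hand":0.005},{"rot":[0,0,0],"xyz":[0,0,0],"hand":0.005}]'
python3 - <<'E'
from h import *
s=state()
w=cv2.resize(cams.grab_frame("wrist"),(400,300));sc=cv2.resize(cams.grab_frame("scene")[120:300,160:400],(400,300))
cv2.imwrite("pics/p5.png",np.hstack([w,sc])[:,:,::-1])
E
```

```text
time: 9.62
position: [0.6243, -0.1634, 0.1911]
eef_rot: [0.732, 0.563, 0.233, 0.304]
force: [0.0, -0.7, -5.1]
gripper_width: 0.19
finger_force: 99.5
time: 10.03
position: [0.6249, -0.1637, 0.2441]
eef_rot: [0.731, 0.563, 0.234, 0.306]
force: [0.5, -0.6, -5.7]
gripper_width: 0.196
finger_force: 99.4
t 10.03 [ 0.6249 -0.1637  0.2441] [[0.257, 0.68, 0.687], [0.966, -0.179, -0.184], [-0.002, 0.711, -0.703]] F [ 0.5 -0.6 -5.7] w 0.196 ff 99.4 q [-0.45  0.01 -0.56  0.22  0.13  1.44]
```

View pics/p5.png

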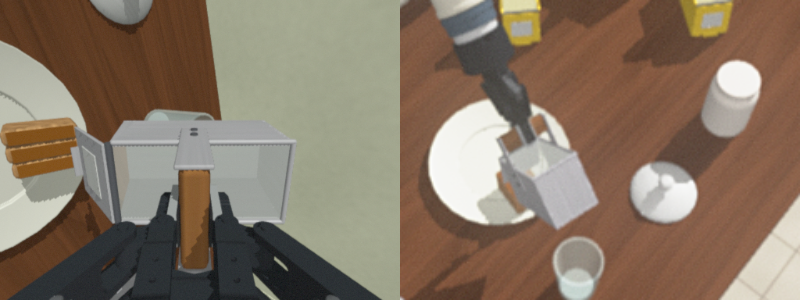

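All three rusks lie on the plate, near (40,147) in the wrist half, and the caddy is empty. I level it and carry it back to its starting place.

```bash
for i in 1 2; do python3 -m crank '[{"rot":[1.16,4.35,0],"xyz":[0,0,0],"hand":0.005},{"rot":[1.16,4.35,0],"xyz":[0,0,0],"hand":0.005},{"rot":[1.16,4.35,0],"xyz":[0,0,0],"hand":0.005},{"rot":[1.16,4.35,0],"xyz":[0,0,0],"hand":0.005},{"rot":[1.16,4.35,0],"xyz":[0,0,0],"hand":0.005}]'; done
for i in 1 2 3; do python3 -m crank '[{"rot":[0,0,2.07],"xyz":[-0.0037,0.0237,0],"hand":0.005},{"rot":[0,0,2.07],"xyz":[-0.0037,0.0237,0],"hand":0.005},{"rot":[0,0,2.07],"xyz":[-0.0037,0.0237,0],"hand":0.005},{"rot":[0,0,2.07],"xyz":[-0.0037,0.0237,0],"hand":0.005},{"rot":[0,0,2.07],"xyz":[-0.0037,0.0237,0],"hand":0.005}]'; done
python3 -m crank '[{"rot":[0,0,0],"xyz":[0,0,0],"hand":0.005},{"rot":[0,0,0],"xyz":[0,0,0],"hand":0.005},{"rot":[0,0,0],"xyz":[0,0,0],"hand":0.005},{"rot":[0,0,0],"xyz":[0,0,0],"hand":0.005},{"rot":[0,0,0],"xyz":[0,0,0],"hand":0.005}]'
python3 - <<'E'
from h import *
state()
t=cams.grab_frame("top")[:,:,::-1];cv2.imwrite("pics/top5.png",t)
s=cams.grab_frame("scene")[:,:,::-1]
cv2.imwrite("pics/p6.png",np.hstack([cv2.resize(t[150:260,220:340],(400,367),interpolation=cv2.INTER_CUBIC),cv2.resize(s[80:280,160:378],(400,367),interpolation=cv2.INTER_CUBIC)]))
E
```

```text
time: 10.55
position: [0.6232, -0.1631, 0.2399]
eef_rot: [0.778, 0.598, 0.117, 0.154]
force: [0.3, -0.1, -5.9]
gripper_width: 0.193
finger_force: 99.4
time: 10.97
position: [0.624, -0.1633, 0.2397]
eef_rot: [0.793, 0.61, -0.001, -0.001]
force: [0.5, 0.1, -6.1]
gripper_width: 0.193
finger_force: 99.3
time: 11.38
position: [0.6053, -0.0438, 0.2389]
eef_rot: [0.734, 0.679, -0.0, 0.0]
force: [0.7, -0.6, -5.1]
gripper_width: 0.192
finger_force: 99.5
time: 11.8
position: [0.5867, 0.075, 0.2393]
eef_rot: [0.67, 0.743, -0.0, 0.0]
force: [0.6, 0.5, -6.1]
gripper_width: 0.19
finger_force: 99.5
time: 12.22
position: [0.5682, 0.1937, 0.2393]
eef_rot: [0.6, 0.8, 0.0, 0.0]
force: [-0.2, 0.1, -5.3]
gripper_width: 0.196
finger_force: 99.5
time: 12.63
position: [0.5682, 0.1915, 0.2401]
eef_rot: [0.601, 0.799, -0.0, 0.0]
force: [0.1, 0.4, -5.8]
gripper_width: 0.193
finger_force: 99.6
t 12.63 [0.5682 0.1915 0.2401] [[-0.277, 0.961, 0.001], [0.961, 0.277, -0.001], [-0.001, 0.0, -1.0]] F [ 0.1  0.4 -5.8] w 0.193 ff 99.6 q [ 0.19  0.34  0.16  1.39 -0.    1.48]
```

View pics/p6.png

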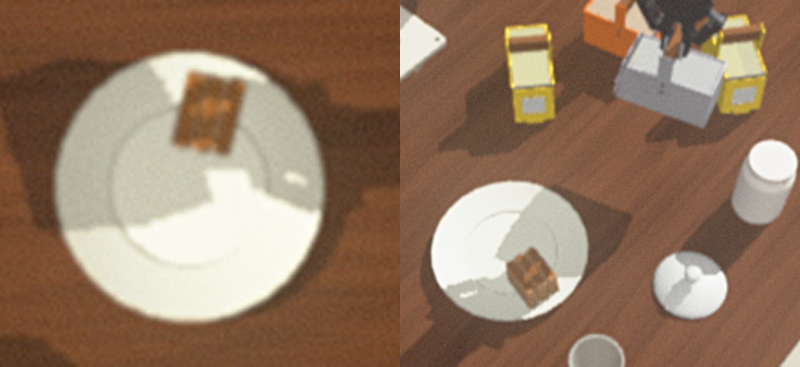

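All three rusks lie side by side about 70 mm from the plate's centre (limit 120), and the plate has not moved. Now I set the caddy down.

```bash
python3 -m crank '[{"rot":[0,0,0],"xyz":[0,0,-0.03],"hand":0.005},{"rot":[0,0,0],"xyz":[0,0,-0.04],"hand":0.005},{"rot":[0,0,0],"xyz":[0,0,-0.03],"hand":0.005},{"rot":[0,0,0],"xyz":[0,0,-0.02],"hand":0.005},{"rot":[0,0,0],"xyz":[0,0,-0.01],"hand":0.005}]'
python3 -m crank '[{"rot":[0,0,0],"xyz":[0,0,-0.003],"hand":0.005},{"rot":[0,0,0],"xyz":[0,0,-0.002],"hand":0.005},{"rot":[0,0,0],"xyz":[0,0,-0.002],"hand":0.005},{"rot":[0,0,0],"xyz":[0,0,-0.0015],"hand":0.005},{"rot":[0,0,0],"xyz":[0,0,0],"hand":0.005}]'
```

```text
time: 13.15
position: [0.5666, 0.1916, 0.1074]
eef_rot: [0.601, 0.799, -0.002, -0.001]
force: [-1.2, -0.3, -4.9]
gripper_width: 0.198
finger_force: 99.5
time: 13.57
position: [0.5684, 0.1924, 0.1028]
eef_rot: [0.601, 0.8, 0.001, 0.001]
force: [0.0, -1.3, -4.6]
gripper_width: 0.193
finger_force: 99.4
```

```bash
python3 -m crank '[{"rot":[0,0,0],"xyz":[0,0,-0.001],"hand":0.005},{"rot":[0,0,0],"xyz":[0,0,-0.001],"hand":0.005},{"rot":[0,0,0],"xyz":[0,0,-0.0005],"hand":0.005},{"rot":[0,0,0],"xyz":[0,0,0],"hand":0.005},{"rot":[0,0,0],"xyz":[0,0,0],"hand":0.005}]'
```

```text
time: 13.98
position: [0.5683, 0.1925, 0.1006]
eef_rot: [0.6, 0.8, 0.001, 0.001]
force: [-2.5, -0.8, 5.0]
gripper_width: 0.197
finger_force: 101.0
```

Force has gone from -4.6 to +5 N at the same height as the original grip, so the caddy is on the shelf. I open slowly and back off upward.

```bash
python3 -m crank '[{"rot":[0,0,0],"xyz":[0,0,0],"hand":0.025},{"rot":[0,0,0],"xyz":[0,0,0],"hand":0.04},{"rot":[0,0,0],"xyz":[0,0,0],"hand":0.055},{"rot":[0,0,0],"xyz":[0,0,0],"hand":0.07},{"rot":[0,0,0],"xyz":[0,0,0],"hand":0.08}]'
python3 -m crank '[{"rot":[0,0,0],"xyz":[0,0,0],"hand":0.085},{"rot":[0,0,0],"xyz":[0,0,0],"hand":0.085},{"rot":[0,0,0],"xyz":[0,0,0.01],"hand":0.085},{"rot":[0,0,0],"xyz":[0,0,0.02],"hand":0.085},{"rot":[0,0,0],"xyz":[0,0,0.03],"hand":0.085}]'
for i in 1 2; do python3 -m crank '[{"rot":[0,0,0],"xyz":[-0.01,0,0.03],"hand":0.085},{"rot":[0,0,0],"xyz":[-0.02,0,0.03],"hand":0.085},{"rot":[0,0,0],"xyz":[-0.02,0,0.01],"hand":0.085},{"rot":[0,0,0],"xyz":[0,0,0],"hand":0.085},{"rot":[0,0,0],"xyz":[0,0,0],"hand":0.085}]'; done
python3 - <<'E'
from h import *
state()
w=cv2.resize(cams.grab_frame("wrist"),(400,300));sc=cv2.resize(cams.grab_frame("scene")[80:260,190:430],(400,300))
cv2.imwrite("pics/p7.png",np.hstack([w,sc])[:,:,::-1])
E
```

```text
time: 14.4
position: [0.5679, 0.1923, 0.0993]
eef_rot: [0.601, 0.8, -0.0, 0.0]
force: [-0.1, -0.9, -0.5]
gripper_width: 0.848
finger_force: 0.0
time: 14.82
position: [0.5667, 0.1921, 0.1586]
eef_rot: [0.601, 0.8, -0.002, -0.001]
force: [0.5, 0.4, 0.1]
gripper_width: 0.996
finger_force: 0.0
time: 15.23
position: [0.5177, 0.1925, 0.2311]
eef_rot: [0.6, 0.8, 0.001, 0.001]
force: [0.4, 0.5, -0.4]
gripper_width: 0.992
finger_force: 0.0
time: 15.65
position: [0.4681, 0.1924, 0.2996]
eef_rot: [0.6, 0.8, 0.0, 0.001]
force: [-0.3, -0.0, -0.8]
gripper_width: 0.997
finger_force: 0.0
t 15.65 [0.4681 0.1924 0.2996] [[-0.279, 0.96, 0.002], [0.96, 0.279, -0.0], [-0.001, 0.001, -1.0]] F [-0.3 -0.  -0.8] w 0.997 ff 0.0 q [ 0.22  0.17  0.08  1.48 -0.    1.51]
```

View pics/p7.png

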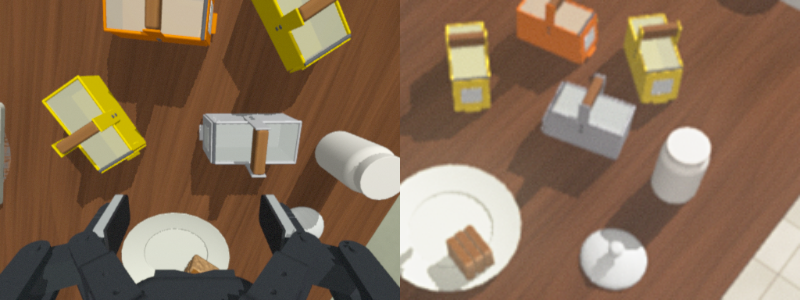

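The caddy stands upright, released and empty at (250,140) in the wrist half. Its flap is shut and the rusks are on the plate, so I hand the job in.

```bash
python3 -c "
from rig import robot
print(robot.job_done())"
```

```text
the job is handed in; nothing more can be done
None
```

I handed the job in at about 16 s: the last pictures show all three rusks on the plate and the empty caddy upright and released in its starting place, flap shut; no verdict came back.

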